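# Find the tin with the loose lamp finial

### The job

Three sealed tins of lamp finials stand on the glass-shop bench: two are packed tight and silent, in the third a finial has come loose and rattles. Shake the tins briskly, lifted clear of the bench, to find out which is which, set the two silent ones down gently, flat and lid up, inside the aluminium tray, and finish holding the rattling one out over the middle of the cork pad, level and still, about 15 cm above it: keep hold of it, do not put it down. Never lay a tin on its side or drop one, and leave everything else on the bench as it is.

Things in the scene. Friction and masses are not known exactly. Their poses are not given: they have to be found in the camera images.
- tin_a_center (a point): sealed bare-metal tin, one of three alike: 120 x 60 x 52 mm high, 0.37-0.5 kg, on the bench; this point is its centre, 26 mm up; x along its length, y across, z up. Two are packed solid; in one, at random, a 40 mm, 0.285 kg ball rolls free (36 mm either way along x): shaken along x it knocks and runs on to the end it was thrown to, shifting the balance; rocked, it rolls to the low end. Weight does not tell
- tin_b_center (a point): sealed bare-metal tin, one of three alike: 120 x 60 x 52 mm high, 0.37-0.5 kg, on the bench; this point is its centre, 26 mm up; x along its length, y across, z up. Two are packed solid; in one, at random, a 40 mm, 0.285 kg ball rolls free (36 mm either way along x): shaken along x it knocks and runs on to the end it was thrown to, shifting the balance; rocked, it rolls to the low end. Weight does not tell
- tin_c_center (a point): sealed bare-metal tin, one of three alike: 120 x 60 x 52 mm high, 0.37-0.5 kg, on the bench; this point is its centre, 26 mm up; x along its length, y across, z up. Two are packed solid; in one, at random, a 40 mm, 0.285 kg ball rolls free (36 mm either way along x): shaken along x it knocks and runs on to the end it was thrown to, shifting the balance; rocked, it rolls to the low end. Weight does not tell
- tray: low aluminium tray fixed on the bench, outside 296 (x) x 166 (y) mm, inside 290 x 160 mm, walls 3 mm thick, rim 14 mm above the bench, floor 3 mm above the bench; origin: centre of its underside, x along its long side. Both silent tins fit end to end, lengths along its x, centres 70 mm either side of its middle
- pad_top (a point): centre of the top of the square cork hand-over pad, 140 x 140 x 4 mm, fixed flat on the bench near its far side
- paperweight: bystander, not to be disturbed: green glass paperweight, 58 mm wide, 44 mm high; origin at the centre of its underside
- ferrule: bystander, not to be disturbed: short brass tube standing on end, 36 mm across, 22 mm high; origin at the centre of its underside
- frit_jar: bystander, not to be disturbed: amber jar with steel cap, 60 mm across, 85 mm high; origin at the centre of its underside
- wood_block: bystander, not to be disturbed: dark wooden block, 75 x 50 x 40 mm high; origin at the centre of its underside
- jacks: bystander, not to be disturbed: steel glassworker's jacks (large tweezers) lying flat, 240 mm long, 14 mm high; origin under its middle, x along its length
- cup: bystander, not to be disturbed: white ceramic cup, 70 mm across, 75 mm high; origin at the centre of its underside
- brush: bystander, not to be disturbed: hand brush lying flat, under 40 mm high; origin under its middle, x along its length
Not all that is in view belongs to the job. What is shaped like the part that bears tin_c_center but purple is not meant.

How it is judged:
On the way, in this order (a step that is already met when the one before it is completed fails the run):
1. one of the tins has been lifted clear of the bench and moved briskly (((height (world z) of tin_a_center above 0.06 m and contact force between the fingers and tin_a above 1 N and (linear speed of tin_a above 0.18 m/s or angular speed of tin_a above 1 rad/s)) or (height (world z) of tin_b_center above 0.06 m and contact force between the fingers and tin_b above 1 N and (linear speed of tin_b above 0.18 m/s or angular speed of tin_b above 1 rad/s)) or (height (world z) of tin_c_center above 0.06 m and contact force between the fingers and tin_c above 1 N and (linear speed of tin_c above 0.18 m/s or angular speed of tin_c above 1 rad/s)))).
2. both silent tins lie flat and released in the tray (x of tin_a_center in the frame of tray between -0.105 and 0.105 m and y of tin_a_center in the frame of tray between -0.065 and 0.065 m and height (world z) of each of tin_a_center, tin_c_center below 0.04 m and angle between each of tin_a_center, tin_c_center's own z axis and vertical below 0.12 rad and linear speed of each of tin_a, tin_c below 0.03 m/s and contact force between the fingers and tin_a below 0.2 N and x of tin_c_center in the frame of tray between -0.105 and 0.105 m and y of tin_c_center in the frame of tray between -0.065 and 0.065 m and contact force between the fingers and tin_c below 0.2 N), for 0.2 s.
At the end, for the whole second after the job is handed in: Both silent tins lie flat (7 degrees), at rest and released on the tray floor; the rattling tin is held in the air by the fingers alone, still, level within 14 degrees, its centre within 55 mm sideways of the pad centre and 100 to 240 mm above the bench (all of step 2 and horizontal distance between tin_b_center and pad_top below 0.055 m and height (world z) of tin_b_center between 0.1 and 0.24 m and angle between tin_b_center's own z axis and vertical below 0.25 rad and linear speed of tin_b below 0.05 m/s and contact force between the fingers and tin_b above 2 N and contact force between tin_b and tin_a below 0.1 N and contact force between tin_b and tin_c below 0.1 N); the arm keeps its last pose, push and grip.
It fails at once if a tin is tipped on its side (angle between any of tin_a_center, tin_b_center, tin_c_center's own z axis and vertical above 1.2 rad).
It fails at once if a tin is dropped or knocked flying (faster than 0.6 m/s while not in the fingers) ((contact force between the fingers and tin_a below 0.1 N and linear speed of tin_a above 0.6 m/s) or (contact force between the fingers and tin_b below 0.1 N and linear speed of tin_b above 0.6 m/s) or (contact force between the fingers and tin_c below 0.1 N and linear speed of tin_c above 0.6 m/s)).
It fails at once if a bystander is moved by more than 30 mm or tipped over (distance of any of paperweight, ferrule, frit_jar, wood_block, jacks, cup, brush from where it was at the start of the episode above 0.03 m or angle between any of paperweight, ferrule, frit_jar, wood_block, jacks, cup, brush's own z axis and vertical above 0.5 rad).
It also fails if it takes over 72 s, if anything falls off the work surface, if the arm or the gripper's body presses on something with over 40 N, if the wrist force passes 120 N, or if a joint passes its speed limit or range.

### The arm

A 6-joint arm with a two-finger parallel gripper is mounted at the origin on the work surface. World frame = base frame: x ahead of the robot, y to its left, z up, the work surface at z = 0. Lengths are in m, angles in rad, forces in N, time in s.
With the tool pointing down it reaches from about 0.425 to 0.95 m from the base axis. Payload 14.7 kg.
Tool frame: the origin (TCP) lies at the very end of the fingers, on their centre line; the grasp point (between the pads) lies 19 mm behind it (robot.grip_point_offset is the distance from the TCP to the grasp point, in m); x points along the fingers, y is the direction in which the jaws open and shut, and the axes are right-handed (so a half turn about x gives the same grasp; the last joint's range is limited). The gripper opens to 85 mm and grips with 20 to 120 N. Pads are 22 mm wide; open, the fingers measure 114 mm over their backs; the gripper's body (76 mm by 85 mm) begins 54 mm behind the grasp point. The pads swing forward as they close: fully open they stand 13 mm farther back than shut.
Start: joints at [-1.335, 0.48, 1.596, -0, 1.065, -0.047], TCP at [0.181, -0.624, 0.231] pointing down, gripper open.
Joint ranges: [-2.75, 2.75], [-0.82, 2.05], [0.23, 2.67], [-1.56, 4.7], [0.09, 2.69], [-2.92, 2.92]. Speed limits (rad/s): [1.89, 1.89, 2.39, 3.01, 3.01, 3.01].

### API

Orientations are given as a rotation vector (axis times angle).
In Python, from plant import robot gives the robot as it stands. The module is installed in compiled form; this text tells all that it offers.
- The arm moves only by the tool send_rows, never from a script. Its argument "series" is text: rows parted by semicolons, each of 4 numbers parted by spaces: the shift along the world's x, y, z as a fraction of full scale, then the turn about the world's z as a fraction of full scale. In form: x y z spin; .... A call has exactly 8 rows; each row shifts and turns the pose as measured when the row begins; what a row does not reach is not made up. Full scale, the value 1, is 0.025 m for a shift and 6 degrees for a turn. A row lasts 1/8 s, in which the tool goes at most 62.5 mm and 10.7 degrees, less where a joint would pass 70% of its speed; a pose out of reach is approached as far as the arm can. A call with a number of a shift or a turn outside -1 to 1 is refused whole. A call with a gripper value outside its range is refused whole. "grip" is the finger opening in mm, from 0 to 85.4, set as the call begins (left out, the last holds). The fingers move at their own pace and stop on an object; "newtons" is the grip in N (left out, the last holds). Time passes only in rows, so rows that do not move let the fingers close, or fill a call up. It gives the time, the measured TCP pose, the force and the opening at its end, in the units of the state.
- robot.get_state(): the state, without advancing time (a new reading comes with each control period).
- robot.get_image(name): name is "scene" or "top" or "wrist"; returns the picture (480x640x3 uint8, red, green, blue); there is no depth.
- robot.camera_info(name): a dict with "mtx" (3x3 intrinsics, pixels), "rvec" (rotation vector, rad) and "tvec" (3), from world to camera coordinates, as OpenCV has them; the wrist camera has in their place "mount" (4x4, takes a point from camera to tool coordinates, whose origin is the TCP and whose axes are the tool frame's). Camera axes: x right, y down, z forward; pixel columns grow to the right and rows downward; lengths in m; the calibration is good to about 2 mm. The wrist camera is an equidistant fisheye: a pixel r from the principal point sees the ray r / f radians off the axis. A picture is of the moment at which its call begins: read the wrist's pose just before it. camera_info takes no time and is no camera call.
- robot.close_job(): hands the job in, once; it reports no verdict.
Trained networks look in the newest picture that a camera, given by its name, has taken for a name from the list of things; names that differ only in an ending like _2 or _b are one class to them, and where a whole thing is asked for, a point or a joint stands for the part that bears it (a point fixed in the world has none). Each returns a list of dicts, best first, with "p" (0 to 1); they miss things now and then, are a little off and sometimes report something else, mostly with a low value. They report only what shows in the picture. A call takes as long as a camera call. They do not tell look-alikes from the thing itself.
- robot.spot_in(camera, thing): "location" ([row, column] in pixels, amid what is visible of it).
- robot.place_of(camera, thing): "location" ([row, column] in pixels: a listed point, or the origin of a listed thing).
The state is a dict: "time": time; "q": joint angles; "joint_vel": joint speeds; "joint_efforts": joint torques, N m; "tcp_pos": TCP position; "ee_rot": TCP orientation; "ft_force": force on the tool from outside, world axes, zero at the start; "torque": the same for the moment, N m; "grip_width": finger opening in m.
Only numpy, scipy, OpenCV 4.12 (cv2) and the standard library are available. Lean on these libraries where they do the work, as an engineer would, in place of code of your own. Each camera call takes 0.05 s, during which the arm holds its last target. There are 200 camera calls.

## Working session

There is one attempt and no reset: what is moved stays moved. The work goes in short steps, Python scripts to look and compute and a tool call to move; the robot and the scene stay as the last step left them, time stands still between calls to the robot, and variables do not carry over. Pictures are saved under pics/ and viewed, about 8 in all and at most 12, crops included, and the job is handed in when it is done.

Besides the shell and the picture viewer there is one more tool, called after ">>>" in YAML: its name, and indented under it one key for each argument. send_rows: Moves the arm, as the interface text tells. Shift numbers are shares of 0.025 m and turn numbers shares of 6 degrees, none past 1 either way. Its arguments: {"type":"object","properties":{"series":{"type":"string"},"grip":{"type":"number"},"newtons":{"type":"number"}},"required":["series"]}

```bash
mkdir -p pics
cat > h.py <<'E'
import numpy as np, cv2
from plant import robot
def px2w(cam,rc,z):
    i=robot.camera_info(cam); K=np.array(i["mtx"]); R=cv2.Rodrigues(np.array(i["rvec"],float))[0]; t=np.array(i["tvec"],float).ravel()
    d=R.T@np.linalg.solve(K,[rc[1],rc[0],1.0]); c=-R.T@t
    return (c+d*(z-c[2])/d[2])
def save(cam,name):
    im=robot.get_image(cam); cv2.imwrite(f"pics/{name}.png",im[:,:,::-1]); return im
E
python3 - <<'E'
from h import *
np.set_printoptions(precision=3,suppress=True)
s=robot.get_state();print(s)
save("top","top0");save("scene","sc0")
for n,z in [("tin_a_center",.026),("tray",0),("pad_top",.004),("paperweight",0),("ferrule",0),("frit_jar",0),("wood_block",0),("jacks",0),("cup",0),("brush",0)]:
    for d in robot.place_of("top",n)[:6]:
        print(n,round(d["p"],2),np.round(d["location"]),px2w("top",d["location"],z))
E
```

```text
{'time': 0.0, 'q': array([-1.335,  0.481,  1.597,  0.   ,  1.065, -0.047]), 'joint_vel': array([-0.002, -0.002,  0.   , -0.001,  0.   , -0.001]), 'joint_efforts': array([  0.002, -95.065, -43.018,   0.   ,   0.012,  -0.   ]), 'tcp_pos': array([ 0.181, -0.624,  0.231]), 'ee_rot': array([ 2.07 ,  0.296, -2.07 ]), 'ft_force': array([-0.174,  0.247, -0.566]), 'torque': array([ 0.058, -0.057,  0.048]), 'grip_width': 0.08550396690835194}
tin_a_center 0.73 [262. 403.] [ 0.486 -0.306  0.026]
tin_a_center 0.54 [204. 366.] [ 0.637 -0.205  0.026]
tray 0.61 [258. 162.] [0.481 0.331 0.   ]
pad_top 0.71 [198. 311.] [ 0.651 -0.061  0.004]
pad_top 0.34 [151. 253.] [0.775 0.097 0.004]
paperweight 0.84 [206. 363.] [ 0.635 -0.201  0.   ]
ferrule 0.65 [299. 288.] [ 0.381 -0.008  0.   ]
frit_jar 0.63 [184. 415.] [ 0.697 -0.341  0.   ]
wood_block 0.98 [318. 220.] [0.328 0.17  0.   ]
jacks 0.84 [149. 252.] [0.78 0.1  0.  ]
cup 0.96 [221. 436.] [ 0.598 -0.4    0.   ]
cup 0.41 [150. 250.] [0.779 0.106 0.   ]
brush 0.62 [294. 464.] [ 0.406 -0.475  0.   ]
```

View pics/top0.png

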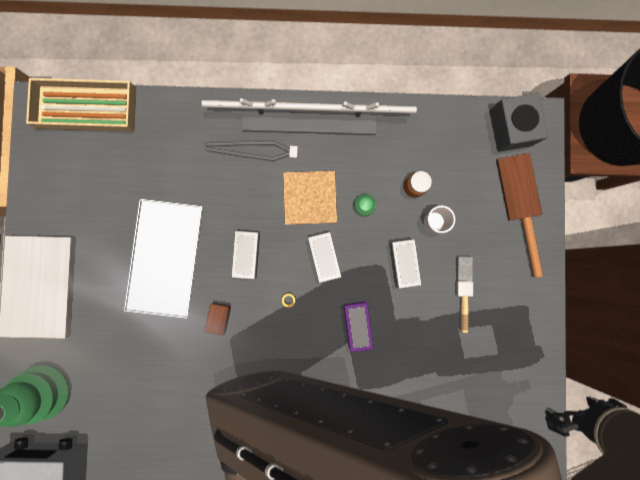

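View pics/sc0.png

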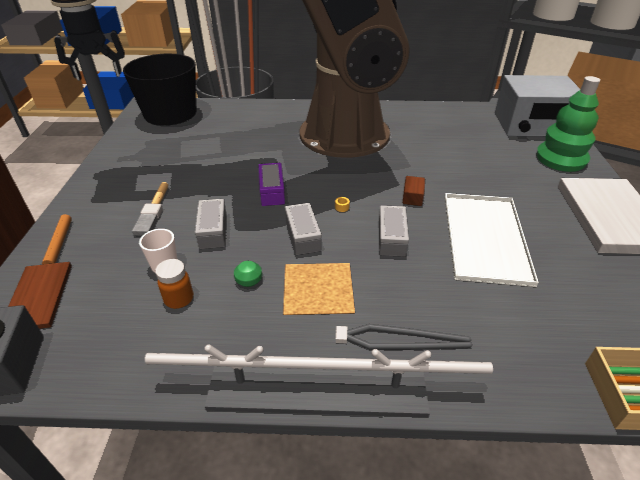

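The top view shows three bare-metal tins at (col,row) (245,255), (324,257) and (406,263). The purple-banded one at (358,327) is the look-alike, so I exclude it. The tray is at (163,258) and the pad at (311,198). Next I fit outlines and enlarge that region.

Run:
```python
from h import *
np.set_printoptions(precision=3,suppress=True)
im=cv2.imread("pics/top0.png")
hsv=cv2.cvtColor(im,cv2.COLOR_BGR2HSV)
def fit(m,c,z,r):
    mm=np.zeros_like(m); x,y=c; mm[y-r:y+r,x-r:x+r]=m[y-r:y+r,x-r:x+r]
    cs=cv2.findContours(mm,0,1)[0]; k=max(cs,key=cv2.contourArea)
    w=np.array([px2w("top",(p[0][1],p[0][0]),z)[:2] for p in k],np.float32)
    rc=cv2.minAreaRect(w); b=cv2.boxPoints(rc); e=[b[1]-b[0],b[2]-b[1]]; l=max(e,key=np.linalg.norm)
    print(c,np.array(rc[0]),"size",np.array(rc[1]),"yaw of long",np.degrees(np.arctan2(l[1],l[0]))%180)
br=((hsv[:,:,2]>135)&(hsv[:,:,1]<60)).astype(np.uint8)
for c in [(245,255),(324,257),(406,263)]: fit(br,c,.052,38)
fit(br,(163,258),.014,75)
ck=((hsv[:,:,1]>90)&(hsv[:,:,2]>120)).astype(np.uint8); fit(ck,(311,198),.004,40)
print(-cv2.Rodrigues(np.array(robot.camera_info("top")["rvec"],float))[0].T@np.array(robot.camera_info("top")["tvec"],float).ravel())
c=im[130:350,110:440]; cv2.imwrite("pics/crop.png",cv2.resize(c,None,fx=2.4,fy=2.4,interpolation=2))
```

```text
(245, 255) [0.494 0.106] size [0.06  0.121] yaw of long 177.2566
(324, 257) [ 0.494 -0.098] size [0.12 0.06] yaw of long 15.389308
(406, 263) [ 0.482 -0.31 ] size [0.121 0.061] yaw of long 9.451042
(163, 258) [0.463 0.362] size [0.35  0.308] yaw of long 1.2999579
(311, 198) [ 0.654 -0.057] size [0.14  0.139] yaw of long 3.5667398
[ 0.465 -0.057  1.307]
```

View pics/crop.png

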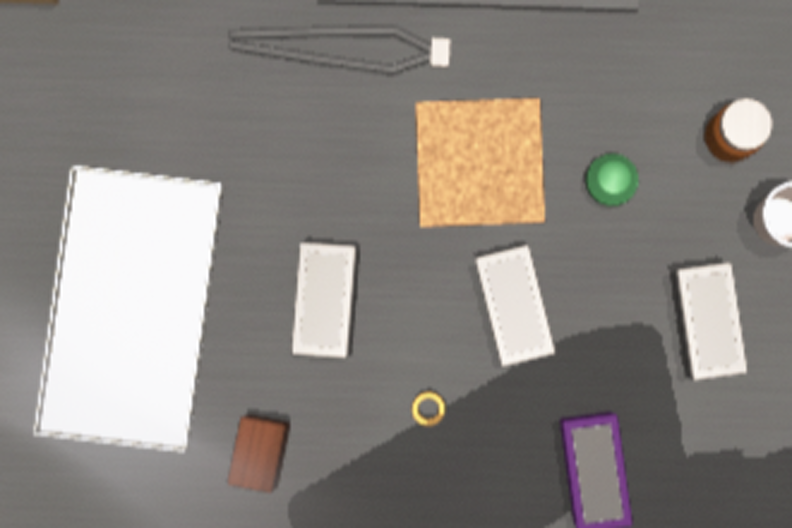

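The crop confirms it: three bare-metal tins, fitted sizes 120x60 mm as given, and the purple-sided one is the decoy. The tray (crop corners about (75,167), (220,184), (186,450), (36,435)) still needs a clean fit. I also need the tool yaw.

Run:
```python
from h import *
np.set_printoptions(precision=3,suppress=True)
P=[px2w("top",(y/2.4+130,x/2.4+110),.014)[:2] for x,y in [(75,167),(220,184),(186,450),(36,435)]]
print(cv2.minAreaRect(np.array(P,np.float32)),np.mean(P,0))
a=(P[0]+P[1]-P[2]-P[3]);print(np.degrees(np.arctan2(a[1],a[0])))
R=cv2.Rodrigues(robot.get_state()["ee_rot"])[0];print(R, np.degrees(np.arctan2(R[1,1],R[0,1])))
```

```text
((0.47953322529792786, 0.3210694193840027), (0.16299688816070557, 0.29480621218681335), 84.82038879394531) [0.48  0.321]
-5.282798044747466
[[-0.     0.279 -0.96 ]
 [-0.    -0.96  -0.279]
 [-1.     0.     0.   ]] -73.79495057696771
```

>>> send_rows:
  series: "1 1 0 -0.2;1 1 0 -0.2;1 1 0 -0.2;1 1 0 -0.2;1 1 0 -0.2;1 1 0 -0.12;1 1 0 0;1 1 0 0"
  grip: 85
  newtons: 90

```text
time: 1.6
tcp_pos: [0.3852, -0.4198, 0.2317]
ee_rot: [2.139, 0.166, -2.138]
ft_force: [1.3, 0.5, 0.3]
grip_width: 0.0854
```

>>> send_rows:
  series: "0.9 1 0 0;1 1 0 0;1 1 -0.5 0;0.9 1 -1 0;0.05 0.35 -1 0;0 0 -1 0;0 0 -1 0;0 0 -0.5 0"

```text
time: 2.6
tcp_pos: [0.4879, -0.3057, 0.1056]
ee_rot: [2.14, 0.166, -2.129]
ft_force: [-0.7, 0.1, 0.3]
grip_width: 0.0851
```

```bash
cat > yaw.py <<'E'
from h import *
np.set_printoptions(precision=3,suppress=True)
def st():
    s=robot.get_state();R=cv2.Rodrigues(s["ee_rot"])[0]
    print(round(s["time"],2),s["tcp_pos"],"jaw",round(np.degrees(np.arctan2(R[1,1],R[0,1])),1),"F",s["ft_force"],"T",s["torque"],"w",round(s["grip_width"],4)); return s,R
if __name__=="__main__": st()
E
python3 - <<'E'
from yaw import *
s,R=st(); im=save("wrist","w1"); print(robot.camera_info("wrist"))
for d in robot.place_of("wrist","tin_a_center"): print(d)
E
```

```text
2.6 [ 0.488 -0.306  0.106] jaw -80.8 F [-0.66   0.092  0.293] T [-0.018 -0.03  -0.018] w 0.0851
{'mtx': array([[371.648,   0.   , 321.114],
       [  0.   , 371.648, 237.265],
       [  0.   ,   0.   ,   1.   ]]), 'mount': array([[ 0.001, -0.324,  0.946, -0.143],
       [ 1.   , -0.001, -0.001, -0.001],
       [ 0.001,  0.946,  0.324, -0.084],
       [ 0.   ,  0.   ,  0.   ,  1.   ]])}
{'location': [352.0, 490.5], 'p': 0.32}
```

View pics/w1.png

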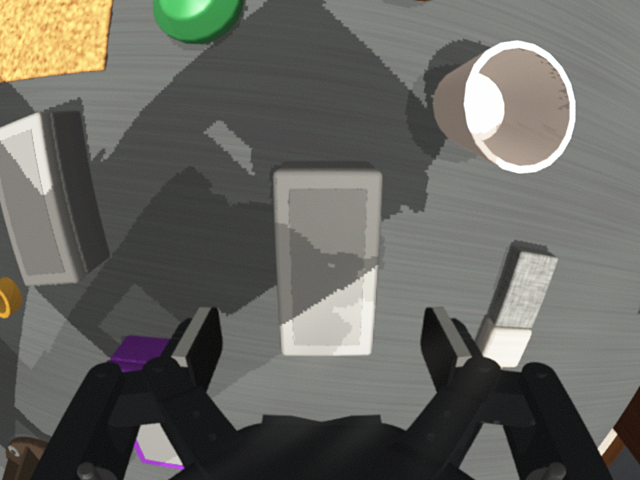

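The wrist view shows the bare tin squarely between the fingers (lid corners about (275,172), (382,172), (372,353), (282,353)). I'll check its centre by projection.

```bash
cat >> h.py <<'E'
def wr2w(rc,z):
    i=robot.camera_info("wrist");K=i["mtx"];s=robot.get_state();R=cv2.Rodrigues(s["ee_rot"])[0];M=np.array(i["mount"])
    v=np.array([rc[1]-K[0,2],rc[0]-K[1,2]])/K[0,0];r=np.hypot(*v)
    d=np.r_[v/r*np.sin(r),np.cos(r)]; d=R@M[:3,:3]@d; c=s["tcp_pos"]+R@M[:3,3]
    return c+d*(z-c[2])/d[2]
E
python3 - <<'E'
from h import *
np.set_printoptions(precision=3,suppress=True)
P=[wr2w((r,c),.052) for c,r in [(275,172),(382,172),(372,353),(282,353)]];print(np.array(P),np.mean(P,0))
E
```

```text
[[ 0.537 -0.272  0.052]
 [ 0.546 -0.329  0.052]
 [ 0.431 -0.348  0.052]
 [ 0.422 -0.29   0.052]] [ 0.484 -0.31   0.052]
```

>>> send_rows:
  series: "-0.15 -0.17 0 0;0 0 -1 0;0 0 -1 0;0 0 -1 0;0 0 -0.6 0;0 0 -0.1 0;0 0 0 0;0 0 0 0"

```text
time: 3.7
tcp_pos: [0.4872, -0.3154, 0.0184]
ee_rot: [2.147, 0.156, -2.117]
ft_force: [0.1, -0.6, -0.4]
grip_width: 0.0849
```

```bash
python3 yaw.py
```

```text
3.7 [ 0.487 -0.315  0.018] jaw -80.8 F [ 0.143 -0.565 -0.36 ] T [-0.002  0.055 -0.008] w 0.0849
```

>>> send_rows:
  series: "-0.1 0.18 -0.35 0;0 0 0 0;0 0 0 0;0 0 0 0;0 0 0 0;0 0 0 0;0 0 0 0;0 0 0 0"
  grip: 30
  newtons: 90

```text
time: 4.7
tcp_pos: [0.4844, -0.3103, 0.0097]
ee_rot: [2.147, 0.156, -2.117]
ft_force: [0.2, -0.4, -0.5]
grip_width: 0.0596
```

>>> send_rows:
  series: "0 0 1 0;0 0 1 0;0 0 1 0;0 0 1 0;0 0 1 0;0 0 0 0;0 0 0 0;0 0 0 0"

```text
time: 5.7
tcp_pos: [0.4821, -0.3087, 0.1348]
ee_rot: [2.144, 0.16, -2.123]
ft_force: [-0.3, -0.5, -4.2]
grip_width: 0.0592
```

```bash
python3 yaw.py
```

```text
5.7 [ 0.482 -0.309  0.135] jaw -80.8 F [-0.256 -0.472 -4.225] T [ 0.036  0.065 -0.043] w 0.0592
```

>>> send_rows:
  series: "-1 -0.17 0 0;-1 -0.17 0 0;1 0.17 0 0;1 0.17 0 0;-1 -0.17 0 0;-1 -0.17 0 0;0 0 0 0;0 0 0 0"

```text
time: 6.7
tcp_pos: [0.4283, -0.3151, 0.1271]
ee_rot: [2.139, 0.169, -2.135]
ft_force: [-0.3, -0.4, -4.6]
grip_width: 0.0591
```

```bash
python3 yaw.py
```

```text
6.7 [ 0.428 -0.315  0.127] jaw -80.8 F [-0.314 -0.36  -4.604] T [-0.022 -0.101 -0.053] w 0.0591
```

>>> send_rows:
  series: "1 0.17 0 0;1 0.17 0 0;-1 -0.17 0 0;-1 -0.17 0 0;1 0.17 0 0;1 0.17 0 0;0 0 0 0;0 0 0 0"

```text
time: 7.7
tcp_pos: [0.4785, -0.3066, 0.1251]
ee_rot: [2.138, 0.169, -2.137]
ft_force: [-0.7, 0.6, -5.5]
grip_width: 0.0588
```

```bash
python3 yaw.py
```

```text
7.7 [ 0.479 -0.307  0.125] jaw -80.9 F [-0.742  0.616 -5.513] T [-0.059  0.039  0.035] w 0.0588
```

```bash
cat > avg.py <<'E'
from h import *
np.set_printoptions(precision=3,suppress=True)
T=[];F=[]
for k in range(6):
    robot.get_image("wrist"); s=robot.get_state(); T.append(s["torque"]);F.append(s["ft_force"])
R=cv2.Rodrigues(s["ee_rot"])[0]; j=R[:,1]
print("T",np.mean(T,0),"sd",np.std(T,0),"about jaw axis",np.round(np.array(T)@j,3),"mean",round(np.mean(T@j),3),"Fz",np.mean(F,0)[2],s["tcp_pos"],s["time"],s["grip_width"])
E
python3 avg.py
```

```text
T [-0.    -0.002 -0.014] sd [0.031 0.023 0.02 ] about jaw axis [-0.025 -0.003  0.026 -0.018  0.006  0.025] mean 0.002 Fz -4.885126277603836 [ 0.479 -0.307  0.125] 8.0 0.05910409914699582
```

>>> send_rows:
  series: "1 0.17 0 0;1 0.17 0 0;-1 -0.17 0 0;-1 -0.17 0 0;-1 -0.17 0 0;0 0 0 0;0 0 0 0;0 0 0 0"

```text
time: 9.0
tcp_pos: [0.4538, -0.3115, 0.1257]
ee_rot: [2.14, 0.167, -2.135]
ft_force: [0.8, -0.4, -5.1]
grip_width: 0.0595
```

```bash
python3 avg.py
```

```text
T [ 0.033  0.007 -0.006] sd [0.014 0.025 0.03 ] about jaw axis [-0.022  0.023 -0.018 -0.037  0.011  0.035] mean -0.001 Fz -4.7676721286547155 [ 0.454 -0.311  0.126] 9.3 0.05927493057281422
```

R shows no balance shift after throws both ways (0.00 N·m; a rattler would show about ±0.10), so it is silent. Its weight is about 4.8 N. It goes into the far tray slot.

>>> send_rows:
  series: "0.16 1 0 -0.3;0.16 1 0 -0.3;0.16 1 0 -0.3;0.16 1 0 -0.3;0.16 1 0 -0.3;0.16 1 0 -0.3;0.16 1 0 -0.3;0.16 1 0 -0.3"

```text
time: 10.3
tcp_pos: [0.4872, -0.1069, 0.1258]
ee_rot: [-2.174, 0.116, 2.167]
ft_force: [0.9, -0.0, -4.8]
grip_width: 0.0589
```

>>> send_rows:
  series: "0.16 1 0 0;0.16 1 0 0;0.16 1 0 0;0.16 1 0 0;0.16 1 0 0;0.16 1 0 0;0.16 1 0 0;0.16 1 0 0"

```text
time: 11.3
tcp_pos: [0.5208, 0.1006, 0.1262]
ee_rot: [-2.176, 0.115, 2.165]
ft_force: [0.2, -0.3, -5.3]
grip_width: 0.0592
```

>>> send_rows:
  series: "0.16 1 0 0;0.16 1 0 0;0.16 1 0 0;0.16 1 0 0;0.16 1 0 0;0.16 1 0 0;0.16 1 0 0;0 0.5 0 0"

```text
time: 12.3
tcp_pos: [0.5497, 0.2965, 0.1259]
ee_rot: [-2.177, 0.113, 2.166]
ft_force: [-0.5, 0.2, -4.8]
grip_width: 0.0589
```

Run:
```python
from yaw import *
st(); save("wrist","w2")
```

```text
12.3 [0.55  0.297 0.126] jaw -95.8 F [-0.523  0.235 -4.837] T [ 0.045 -0.096 -0.017] w 0.0589
```

View pics/w2.png

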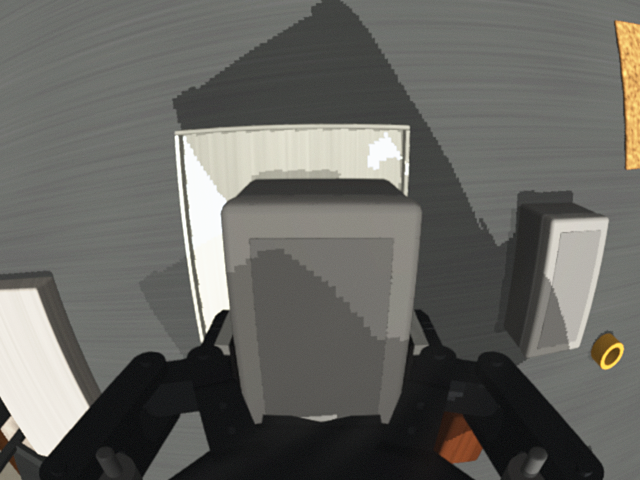

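The view shows the tin held level over the tray. The tray's far rim corners are at (178,133) and (408,128). I'll check them by projection.

Run:
```python
from h import *
a,b=wr2w((133,178),.014),wr2w((128,408),.014); print(a,b,(a+b)/2,np.linalg.norm(a-b))
d=b-a; n=np.array([d[1],-d[0]])/np.hypot(*d[:2]); n*=np.sign(-n[0]); print("yaw",np.degrees(np.arctan2(-n[1],-n[0])),"centre",((a+b)/2)[:2]+.148*n)
```

```text
[0.63493505 0.39192714 0.014     ] [0.61970919 0.23095452 0.014     ] [0.62732212 0.31144083 0.014     ] 0.1616910953396479
yaw -5.403341464688461 centre [0.47997976 0.32537745]
```

>>> send_rows:
  series: "0 0.8 -0.3 0;0 0 -1 0;0 0 -1 0;0 0 -1 0;0 0 -0.8 0;0 0 -0.2 0;0 0 -0.1 0;0 0 0 0"

```text
time: 13.35
tcp_pos: [0.5498, 0.3203, 0.0138]
ee_rot: [-2.178, 0.112, 2.164]
ft_force: [1.6, -0.7, -5.7]
grip_width: 0.0587
```

```bash
python3 yaw.py
```

```text
13.35 [0.55  0.32  0.014] jaw -95.8 F [ 1.592 -0.699 -5.675] T [ 0.01  -0.027  0.013] w 0.0587
```

>>> send_rows:
  series: "0 0 -0.06 0;0 0 0 0;0 0 0 0;0 0 0 0;0 0 0 0;0 0 0 0;0 0 0 0;0 0 0 0"

```text
time: 14.35
tcp_pos: [0.5507, 0.3207, 0.0132]
ee_rot: [-2.179, 0.111, 2.161]
ft_force: [0.7, 0.1, -5.2]
grip_width: 0.0591
```

>>> send_rows:
  series: "0 0 0 0;0 0 0 0;0 0 0 0;0 0 0 0;0 0 0.5 0;0 0 1 0;0 0 1 0;0 0 1 0"
  grip: 85

```text
time: 15.35
tcp_pos: [0.5504, 0.3206, 0.1047]
ee_rot: [-2.179, 0.112, 2.162]
ft_force: [1.3, 0.1, 1.3]
grip_width: 0.085
```

>>> send_rows:
  series: "0 -1 0.3 0;-0.32 -1 0 0.1;-0.32 -1 0 0.1;-0.32 -1 0 0.1;-0.32 -1 0 0.1;-0.32 -1 0 0.1;-0.32 -1 0 0;-0.32 -1 0 0"

```text
time: 16.35
tcp_pos: [0.491, 0.1095, 0.1165]
ee_rot: [-2.21, 0.051, 2.187]
ft_force: [0.2, 0.1, -0.2]
grip_width: 0.0854
```

```bash
python3 yaw.py
```

```text
16.35 [0.491 0.109 0.117] jaw -92.6 F [ 0.217  0.149 -0.162] T [-0.012 -0.018  0.04 ] w 0.0854
```

>>> send_rows:
  series: "0 0 0 0;0.15 0 -1 0;0 0 -1 0;0 0 -1 0;0 0 -1 0;0 0 -0.15 0;0 0 0 0;0 0 0 0"

```text
time: 17.35
tcp_pos: [0.4952, 0.1071, 0.0126]
ee_rot: [-2.211, 0.055, 2.181]
ft_force: [-0.8, -0.1, 0.5]
grip_width: 0.085
```

```bash
python3 yaw.py
```

```text
17.35 [0.495 0.107 0.013] jaw -92.8 F [-0.805 -0.109  0.533] T [ 0.043 -0.012 -0.012] w 0.085
```

>>> send_rows:
  series: "0 0 -0.12 0;0 0 0 0;0 0 0 0;0 0 0 0;0 0 0 0;0 0 0 0;0 0 0 0;0 0 0 0"
  grip: 30

```text
time: 18.35
tcp_pos: [0.4957, 0.1072, 0.0108]
ee_rot: [-2.213, 0.054, 2.18]
ft_force: [0.2, -0.4, -4.7]
grip_width: 0.0594
```

>>> send_rows:
  series: "0 0 1 0;0 0 1 0;0 0 1 0;0 0 1 0;0 0 1 0;0 0 0 0;0 0 0 0;0 0 0 0"

```text
time: 19.35
tcp_pos: [0.4935, 0.1068, 0.137]
ee_rot: [-2.209, 0.055, 2.184]
ft_force: [-0.4, 0.5, -5.3]
grip_width: 0.0592
```

>>> send_rows:
  series: "1 -0.05 0 0;1 -0.05 0 0;-1 0.05 0 0;-1 0.05 0 0;-1 0.05 0 0;0 0 0 0;0 0 0 0;0 0 0 0"

```text
time: 20.35
tcp_pos: [0.4657, 0.1075, 0.1299]
ee_rot: [-2.199, 0.058, 2.196]
ft_force: [0.7, -0.1, -4.1]
grip_width: 0.059
```

```bash
python3 avg.py
```

```text
T [0.009 0.052 0.007] sd [0.025 0.025 0.016] about jaw axis [-0.039 -0.06  -0.071 -0.036 -0.09  -0.019] mean -0.052 Fz -4.007606954480874 [0.465 0.107 0.13 ] 20.65 0.05907604947232081
```

>>> send_rows:
  series: "-1 0.05 0 0;-1 0.05 0 0;1 -0.05 0 0;1 -0.05 0 0;1 -0.05 0 0;0 0 0 0;0 0 0 0;0 0 0 0"

```text
time: 21.65
tcp_pos: [0.49, 0.1061, 0.1304]
ee_rot: [-2.199, 0.057, 2.196]
ft_force: [-0.5, 0.7, -4.5]
grip_width: 0.0586
```

```bash
python3 avg.py; python3 yaw.py
```

```text
T [-0.015 -0.057 -0.019] sd [0.036 0.03  0.041] about jaw axis [0.071 0.096 0.005 0.036 0.06  0.075] mean 0.057 Fz -4.012220314433127 [0.49  0.106 0.131] 21.95 0.059317090534287985
21.95 [0.49  0.106 0.131] jaw -92.9 F [-0.363  0.609 -4.492] T [-0.01  -0.074  0.018] w 0.0593
```

L gives an ambiguous ±0.05 N·m, so I'll make a cleaner single throw each way.

>>> send_rows:
  series: "1 -0.05 0 0;1 -0.05 0 0;1 -0.05 0 0;1 -0.05 0 0;0 0 0 0;0 0 0 0;0 0 0 0;0 0 0 0"

```text
time: 22.95
tcp_pos: [0.5903, 0.1011, 0.1301]
ee_rot: [-2.197, 0.057, 2.199]
ft_force: [0.7, 0.1, -4.4]
grip_width: 0.0591
```

```bash
sed -i 's/range(6)/range(8)/' avg.py; python3 avg.py
```

```text
T [-0.013  0.038 -0.009] sd [0.015 0.032 0.043] about jaw axis [-0.023 -0.039  0.007 -0.085  0.006 -0.041 -0.083 -0.04 ] mean -0.037 Fz -4.49426536320672 [0.591 0.101 0.13 ] 23.35 0.05879013539837573
```

>>> send_rows:
  series: "-1 0.05 0 0;-1 0.05 0 0;-1 0.05 0 0;-1 0.05 0 0;0 0 0 0;0 0 0 0;0 0 0 0;0 0 0 0"

```text
time: 24.35
tcp_pos: [0.4906, 0.1061, 0.1305]
ee_rot: [-2.2, 0.057, 2.195]
ft_force: [2.2, -0.5, -4.3]
grip_width: 0.0592
```

```bash
python3 avg.py
```

```text
T [-0.02  -0.017  0.004] sd [0.037 0.282 0.03 ] about jaw axis [-0.371 -0.418  0.125  0.365  0.249  0.32  -0.096 -0.034] mean 0.018 Fz -3.911330476894088 [0.49  0.106 0.13 ] 24.75 0.05859277226846834
```

```bash
python3 avg.py
```

```text
T [-0.01   0.066  0.009] sd [0.034 0.038 0.023] about jaw axis [-0.032 -0.073 -0.066 -0.044 -0.061 -0.08  -0.018 -0.152] mean -0.066 Fz -4.294063274885637 [0.49  0.106 0.131] 25.15 0.05922847681114822
```

>>> send_rows:
  series: "1 -0.05 0 0;1 -0.05 0 0;1 -0.05 0 0;1 -0.05 0 0;0 0 0 0;0 0 0 0;0 0 0 0;0 0 0 0"

```text
time: 26.15
tcp_pos: [0.5902, 0.1009, 0.13]
ee_rot: [-2.197, 0.057, 2.199]
ft_force: [0.2, 0.4, -4.0]
grip_width: 0.059
```

```bash
python3 avg.py
```

```text
T [-0.013  0.121  0.006] sd [0.023 0.021 0.025] about jaw axis [-0.124 -0.106 -0.096 -0.099 -0.118 -0.163 -0.114 -0.14 ] mean -0.12 Fz -4.457160905910447 [0.591 0.101 0.13 ] 26.55 0.05907699625821613
```

L knocks clearly (±0.4 N·m bursts) and its balance shifts from +0.06 to -0.12, so it is the rattler. I'll set it down here on clear bench, then fetch M.

>>> send_rows:
  series: "0 0 -1 0;0 0 -1 0;0 0 -1 0;0 0 -1 0;0 0 -0.5 0;0 0 -0.15 0;0 0 -0.08 0;0 0 0 0"

```text
time: 27.55
tcp_pos: [0.5926, 0.1011, 0.0118]
ee_rot: [-2.201, 0.056, 2.193]
ft_force: [0.4, 0.8, -4.1]
grip_width: 0.0591
```

```bash
python3 yaw.py
```

```text
27.55 [0.593 0.101 0.012] jaw -92.8 F [ 0.365  0.834 -4.105] T [ 0.028  0.108 -0.013] w 0.0591
```

>>> send_rows:
  series: "0 0 -0.06 0;0 0 0 0;0 0 0 0;0 0 0 0;0 0 0 0;0 0 0 0;0 0 0 0;0 0 0 0"

```text
time: 28.55
tcp_pos: [0.5936, 0.1013, 0.0113]
ee_rot: [-2.204, 0.056, 2.191]
ft_force: [-1.1, 0.0, -4.1]
grip_width: 0.0588
```

>>> send_rows:
  series: "0 0 0 0;0 0 0 0;0 0 0 0;0 0 0 0;0 0 0.5 0;0 0 1 0;0 0 1 0;0 0 1 0"
  grip: 85

```text
time: 29.55
tcp_pos: [0.5932, 0.1012, 0.1026]
ee_rot: [-2.203, 0.056, 2.192]
ft_force: [-0.3, -0.1, -0.0]
grip_width: 0.085
```

>>> send_rows:
  series: "-0.5 -1 0.2 0.4;-0.5 -1 0 0.4;-0.5 -1 0 0.4;-0.5 -1 0 0.4;-0.5 -1 0 0.4;-0.5 -1 0 0.4;-0.5 -1 0 0.4;-0.45 -0.9 0 0.23"

```text
time: 30.55
tcp_pos: [0.4952, -0.1004, 0.1177]
ee_rot: [2.088, 0.293, -2.052]
ft_force: [0.4, 0.4, 0.5]
grip_width: 0.0855
```

```bash
python3 yaw.py
```

```text
30.55 [ 0.495 -0.1    0.118] jaw -73.9 F [0.445 0.361 0.513] T [ 0.033 -0.034  0.027] w 0.0855
```

>>> send_rows:
  series: "0 0 0 0;0.05 0.2 -1 -0.15;0 0 -1 0;0 0 -1 0;0 0 -1 0;0 0 -0.25 0;0 0 0 0;0 0 0 0"

```text
time: 31.55
tcp_pos: [0.5007, -0.0943, 0.0144]
ee_rot: [2.107, 0.27, -2.053]
ft_force: [0.3, 0.0, 0.2]
grip_width: 0.0845
```

```bash
python3 yaw.py
```

```text
31.55 [ 0.501 -0.094  0.014] jaw -75.0 F [0.334 0.049 0.198] T [-0.015  0.016 -0.009] w 0.0845
```

Next: close, lift and shake M along its length (0.964, 0.266).

>>> send_rows:
  series: "-0.28 -0.16 -0.18 0;0 0 0 0;0 0 0 0;0 0 0 0;0 0 0 0;0 0 0 0;0 0 0 0;0 0 0 0"
  grip: 30

```text
time: 32.55
tcp_pos: [0.493, -0.0989, 0.0108]
ee_rot: [2.107, 0.269, -2.053]
ft_force: [-0.1, 0.2, -4.4]
grip_width: 0.059
```

>>> send_rows:
  series: "0 0 1 0;0 0 1 0;0 0 1 0;0 0 1 0;0 0 1 0;0 0 0 0;0 0 0 0;0 0 0 0"

```text
time: 33.55
tcp_pos: [0.4909, -0.0982, 0.1371]
ee_rot: [2.104, 0.271, -2.057]
ft_force: [0.0, -0.4, -4.9]
grip_width: 0.0591
```

>>> send_rows:
  series: "1 0.28 0 0;1 0.28 0 0;1 0.28 0 0;1 0.28 0 0;0 0 0 0;0 0 0 0;0 0 0 0;0 0 0 0"

```text
time: 34.55
tcp_pos: [0.5882, -0.0689, 0.1294]
ee_rot: [2.094, 0.274, -2.072]
ft_force: [-0.2, 0.5, -4.8]
grip_width: 0.0589
```

```bash
python3 avg.py
```

```text
T [0.004 0.02  0.013] sd [0.03  0.029 0.031] about jaw axis [ 0.003  0.023 -0.027 -0.014 -0.022 -0.064 -0.027 -0.017] mean -0.018 Fz -4.046927774331292 [ 0.589 -0.069  0.13 ] 34.95 0.05897802596490563
```

>>> send_rows:
  series: "-1 -0.28 0 0;-1 -0.28 0 0;-1 -0.28 0 0;-1 -0.28 0 0;0 0 0 0;0 0 0 0;0 0 0 0;0 0 0 0"

```text
time: 35.95
tcp_pos: [0.4884, -0.0973, 0.1303]
ee_rot: [2.097, 0.274, -2.067]
ft_force: [-0.4, -0.5, -4.5]
grip_width: 0.0594
```

```bash
python3 avg.py; python3 yaw.py
```

```text
T [0.009 0.017 0.003] sd [0.023 0.041 0.037] about jaw axis [-0.073  0.006 -0.035  0.04   0.048 -0.06  -0.005 -0.032] mean -0.014 Fz -4.503545302427451 [ 0.488 -0.097  0.13 ] 36.35 0.05916498710495955
36.35 [ 0.488 -0.097  0.13 ] jaw -75.0 F [-0.827 -0.333 -4.273] T [-0.038  0.023 -0.024] w 0.0592
```

M is silent (no shift, no knock). It goes into the near tray slot at (0.410, 0.331).

>>> send_rows:
  series: "0 1 0 -0.45;0 1 0 -0.45;0 1 0 -0.45;0 1 0 -0.45;0 1 0 -0.45;0 1 0 -0.45;0 1 0 -0.45;0 1 0 -0.25"

```text
time: 37.35
tcp_pos: [0.488, 0.1071, 0.1305]
ee_rot: [-2.182, 0.122, 2.15]
ft_force: [-0.9, 0.7, -4.5]
grip_width: 0.0592
```

>>> send_rows:
  series: "-0.4 1 0 0;-0.4 1 0 0;-0.4 1 0 0;-0.4 1 0 0;-0.4 1 0 0;-0.4 1 0 0;-0.4 1 0 0;-0.4 1 0 0"

```text
time: 38.35
tcp_pos: [0.4062, 0.3138, 0.1308]
ee_rot: [-2.183, 0.122, 2.148]
ft_force: [1.1, 0.0, -4.3]
grip_width: 0.0592
```

```bash
python3 yaw.py
```

```text
38.35 [0.406 0.314 0.131] jaw -96.4 F [ 1.103  0.01  -4.298] T [ 0.044  0.015 -0.03 ] w 0.0592
```

>>> send_rows:
  series: "0 0 0 0;0.2 0.4 -1 0.15;0 0 -1 0;0 0 -1 0;0 0 -1 0;0 0 -0.4 0;0 0 -0.1 0;0 0 0 0"

```text
time: 39.35
tcp_pos: [0.4131, 0.3234, 0.0166]
ee_rot: [-2.194, 0.102, 2.153]
ft_force: [0.1, 0.2, -3.6]
grip_width: 0.0589
```

Run:
```python
from yaw import *
st(); save("scene","sc1")
```

```text
39.35 [0.413 0.323 0.017] jaw -95.3 F [ 0.071  0.242 -3.561] T [ 0.001 -0.054 -0.069] w 0.0589
```

View pics/sc1.png

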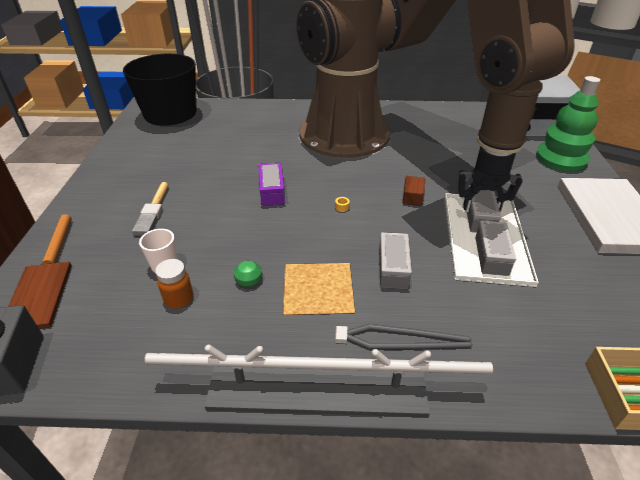

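The scene view shows one tin flat at the tray's far end (497,247), the held one at the near end (485,210), the rattler on the bench (395,258), and bystanders in place. Next I release M and fetch the rattler.

>>> send_rows:
  series: "0 0 -0.12 0;0 0 0 0;0 0 0 0;0 0 0 0;0 0 0 0;0 0 0 0;0 0 0 0;0 0 0 0"

```text
time: 40.4
tcp_pos: [0.414, 0.3242, 0.0152]
ee_rot: [-2.196, 0.1, 2.15]
ft_force: [-0.4, -0.1, -4.1]
grip_width: 0.0596
```

>>> send_rows:
  series: "0 0 0 0;0 0 0 0;0 0 0 0;0 0 0 0;0 0 0.5 0;0 0 1 0;0 0 1 0;0 0 1 0"
  grip: 85

```text
time: 41.4
tcp_pos: [0.4134, 0.3238, 0.1064]
ee_rot: [-2.195, 0.1, 2.152]
ft_force: [0.7, -0.1, 0.7]
grip_width: 0.0847
```

>>> send_rows:
  series: "0 0 0.4 0;1 -1 0 0.1;1 -1 0 0.1;1 -1 0 0.1;1 -1 0 0.1;1 -1 0 0;1 -1 0 0;1 -1 0 0"

```text
time: 42.4
tcp_pos: [0.5918, 0.1451, 0.1194]
ee_rot: [-2.22, 0.046, 2.173]
ft_force: [0.6, 0.1, -0.2]
grip_width: 0.0849
```

>>> send_rows:
  series: "0.1 -1 0 0;0 -0.8 0 0;0 0 0 0;0 0 0 0;0 0 0 0;0 0 0 0;0 0 0 0;0 0 0 0"

```text
time: 43.4
tcp_pos: [0.5945, 0.0991, 0.1189]
ee_rot: [-2.22, 0.046, 2.173]
ft_force: [-0.4, -0.1, 0.4]
grip_width: 0.085
```

Run:
```python
from yaw import *
st(); save("wrist","w3")
```

```text
43.4 [0.594 0.099 0.119] jaw -92.6 F [-0.417 -0.139  0.431] T [ 0.018 -0.012  0.016] w 0.085
```

View pics/w3.png

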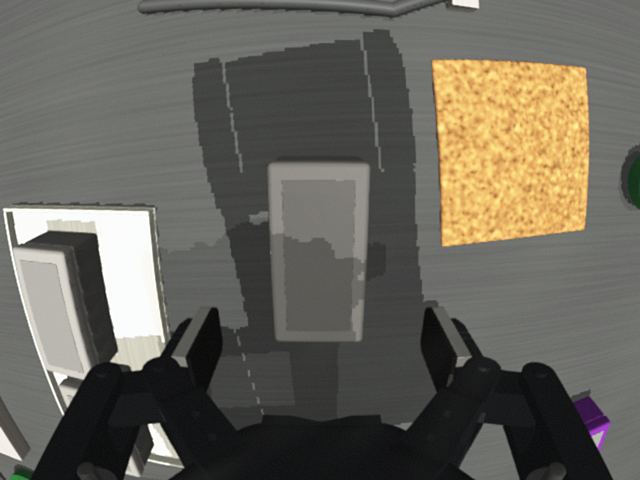

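The wrist view shows the rattler centred between the fingers (lid corners about (268,162) to (362,340)) and both silent tins flat in the tray. Now I grasp it, lift, and carry it gently to the pad.

>>> send_rows:
  series: "-0.1 0.07 -1 0;0 0 -1 0;0 0 -1 0;0 0 -1 0;0 0 -0.25 0;0 0 -0.06 0;0 0 0 0;0 0 0 0"

```text
time: 44.45
tcp_pos: [0.5941, 0.1012, 0.011]
ee_rot: [-2.224, 0.045, 2.168]
ft_force: [-1.1, -0.1, -0.2]
grip_width: 0.0851
```

>>> send_rows:
  series: "0 0 0 0;0 0 0 0;0 0 0 0;0 0 0 0;0 0 0 0;0 0 0 0;0 0 0 0;0 0 0 0"
  grip: 30
  newtons: 110

```text
time: 45.45
tcp_pos: [0.5944, 0.1013, 0.0123]
ee_rot: [-2.226, 0.045, 2.166]
ft_force: [-0.9, -0.4, -0.4]
grip_width: 0.0586
```

>>> send_rows:
  series: "0 0 0.5 0;0 0 1 0;0 0 1 0;0 0 1 0;0 0 1 0;0 0 1 0;0 0 0.4 0;0 0 0 0"

```text
time: 46.45
tcp_pos: [0.5927, 0.1011, 0.1677]
ee_rot: [-2.225, 0.045, 2.167]
ft_force: [0.4, 0.4, -4.9]
grip_width: 0.0586
```

>>> send_rows:
  series: "0.15 -0.4 0 0;0.35 -0.9 0 0;0.35 -0.9 0 0;0.35 -0.9 0 0;0.35 -0.9 0 0;0.35 -0.9 0 0;0.3 -0.8 0 0;0.2 -0.5 0 0"

```text
time: 47.45
tcp_pos: [0.6515, -0.0627, 0.16]
ee_rot: [-2.214, 0.045, 2.18]
ft_force: [-0.6, -0.5, -4.1]
grip_width: 0.0587
```

```bash
python3 yaw.py
```

```text
47.45 [ 0.651 -0.063  0.16 ] jaw -92.6 F [-0.644 -0.466 -4.11 ] T [-0.014  0.102  0.007] w 0.0587
```

>>> send_rows:
  series: "0 0 0 0;0.1 0.25 -0.3 0;0 0 0 0;0 0 0 0;0 0 0 0;0 0 0 0;0 0 0 0;0 0 0 0"

```text
time: 48.45
tcp_pos: [0.6538, -0.0545, 0.152]
ee_rot: [-2.214, 0.043, 2.181]
ft_force: [0.4, -0.2, -4.7]
grip_width: 0.0587
```

Run:
```python
from yaw import *
st(); a=save("scene","sc2"); b=robot.get_image("top")[:,:,::-1]; c=a[120:360,200:560,::-1]
b=b[110:350,90:450]; cv2.imwrite("pics/fin.png",np.hstack([c,b]))
```

```text
48.45 [ 0.654 -0.054  0.152] jaw -92.5 F [ 0.363 -0.202 -4.721] T [-0.014  0.1    0.001] w 0.0587
```

View pics/fin.png

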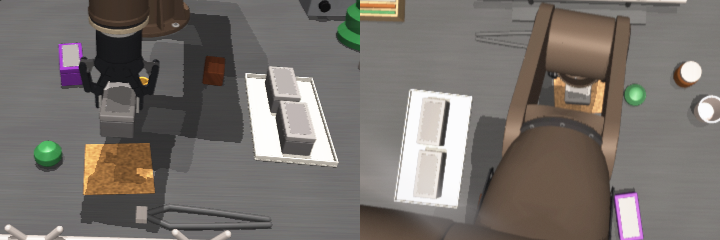

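The picture shows both silent tins flat inside the tray and the rattler held level over the pad, with bystanders untouched. The torque of 0.10 N·m matches the ball resting at one end.

```bash
python3 -c "
from plant import robot
print(robot.close_job())"
```

```text
the job is handed in; nothing more can be done
None
```

I shook all three tins, put the two silent ones in the tray, and handed the job in at about 48 s holding the rattling one over the cork pad.

**Which is which:** I named the tins by where they started on the bench.
- **Right-hand tin (silent):** the balance reading stayed at 0.00 N·m in both throw directions. Two single readings during its first shake looked uneven, but the averaged readings cleared it.
- **Middle tin (silent):** it stayed at about -0.016 N·m both ways, with no knock.
- **Left-hand tin (rattles):** it knocked with bursts of about ±0.4 N·m, and its balance moved between +0.06 and -0.12 N·m. Its first throws gave only ±0.05 N·m and with no consistent sign, so I threw it again along longer strokes until the knock and the shift were clear.

I left the purple look-alike alone.

**Last checks:**
- **Silent tins:** the final pictures show both lying flat, end to end and released in the tray.
- **Rattling tin:** the arm was at (0.654, -0.054), against a measured pad centre of (0.654, -0.057). The tin's centre was about 0.167 m above the bench, and it looked level and still. The final balance reading of 0.10 N·m is what the ball at one end should give.
- **Bystanders:** none looked moved in the pictures, though I did not measure them again.

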